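# Purge the red dosing dispenser

## Task

The red-capped dosing dispenser has just been washed and needs its pump blown clear over the cup: push its plunger straight down past the soft dosing stop, on to the firm second stop at the very bottom, keep it down for a moment, then let it rise all the way up again. Do not press the blue or yellow dispenser, and leave the cup standing where it is.

Things in the scene. Friction and masses are not known exactly. Their poses are not given: they have to be found in the camera images.
- red_cap (a point): Top centre of the red dispenser's plunger cap, a flat red disc 40 mm across, 16 mm thick; at rest 196 mm above the table. It moves only straight down, on springs: 15 mm soft (about 3 to 5 N) to the first stop, a steel sleeve that yields only above about 10.5 N; then 8 mm more, rising to about 15 N, to the solid second stop 23 mm below rest. Let go, it springs up in under a second.
- red: The red dispenser: upright white bottle 76 mm across with a red band, black collar, grey barrel (34 mm across, top 150 mm above the table) and plunger on top. Fixed to the table by a round foot 92 mm across. Origin on its axis at table height, z up; its thin steel spout points along -x, reaching 84 mm out, 107 to 141 mm above the table.
- blue_cap (a point): Top centre of the plunger cap of the blue dispenser: the same in every way as the red one except that cap and bottle band are blue. A bystander.
- yellow_cap (a point): Top centre of the plunger cap of the yellow dispenser: the same in every way as the red one except that cap and bottle band are yellow. A bystander.
- cup: Loose pale grey plastic cup, 68 mm in diameter, 85 mm high, open at the top, standing under the red dispenser's spout, its centre 80 mm from the bottle's axis on the robot's side. Origin at the centre of its underside, z up.
There are look-alikes about, which are no part of the job. Leave any turquoise look-alike of the cup alone.

How it is judged:
On the way, in this order (a step that is already met when the one before it is completed fails the run):
1. the red plunger is pressed beyond the first stop to the second (cap at least 20 mm down of 23) and kept there 0.2 s (distance of red_cap from where it was at the start of the episode above 0.02 m), for 0.2 s.
2. the red plunger has risen again to within 3 mm of its rest height (distance of red_cap from where it was at the start of the episode below 0.003 m), for 0.2 s.
At the end, for the whole second after the job is handed in: All three plunger caps are up within 3 mm of their rest height, and the cup stands upright (within 10 degrees) and at rest within 20 mm of where it stood (distance of each of red_cap, blue_cap, yellow_cap from where it was at the start of the episode below 0.003 m and distance of cup from where it was at the start of the episode below 0.02 m and angle between cup's own z axis and vertical below 0.17 rad and linear speed of cup below 0.02 m/s); the robot touches nothing.
It fails at once if the blue plunger is pressed more than 5 mm (distance of blue_cap from where it was at the start of the episode above 0.005 m).
It fails at once if the yellow plunger is pressed more than 5 mm (distance of yellow_cap from where it was at the start of the episode above 0.005 m).
It fails at once if the cup is shifted more than 20 mm or tipped over (distance of cup from where it was at the start of the episode above 0.02 m or angle between cup's own z axis and vertical above 0.5 rad).
It also fails if it takes over 29 s, if anything falls off the work surface, if the arm or the gripper's body presses on something with over 40 N, if the wrist force passes 120 N, or if a joint passes its speed limit or range.

## Robot

A 6-joint arm with a two-finger parallel gripper is mounted at the origin on a cart in front of the work surface, level with it; the furniture and walls round the work are solid. World frame = base frame: x ahead of the robot, y to its left, z up, the work surface at z = 0. Lengths are in m, angles in rad, forces in N, time in s.
With the tool pointing down it reaches from about 0.35 to 0.975 m from the base axis. Payload 4.9 kg.
Tool frame: the origin (TCP) lies at the very end of the fingers, on their centre line; the grasp point (between the pads) lies 19 mm behind it (manip.hold_point_z is the distance from the TCP to the grasp point, in m); z points along the fingers, x is the direction in which the jaws open and shut, and the axes are right-handed (so a half turn about z gives the same grasp; the last joint's range is limited). The gripper opens to 85 mm and grips with 20 to 120 N. Pads are 22 mm wide; open, the fingers measure 114 mm over their backs; the gripper's body (76 mm by 85 mm) begins 54 mm behind the grasp point. The pads swing forward as they close: fully open they stand 13 mm farther back than shut.
Start: joints at [1.05, 0.053, 1.613, -0, 1.476, -0.119], TCP at [0.244, 0.575, 0.231] pointing down, gripper open.
Joint ranges: [-3.01, 3.01], [-1.01, 2.22], [0.06, 2.58], [-1.02, 4.17], [0.09, 2.62], [-3.14, 3.14]. Speed limits (rad/s): [2.57, 2.57, 3.14, 3.14, 3.14, 3.14].

## Interface

Orientations are given as a unit quaternion [w, x, y, z].
In Python, from plant import manip gives the robot as it stands.
- The arm moves only by the shell command python3 -m handwheel 'ROWS' [OPENING]. ROWS is JSON, a list of rows, each an object of numbers: "dx", "dy", "dz": the shift along the tool's x, y, z in m; "ax", "ay", "az": the turn, a rotation vector about the tool's x, y, z in rad. In form: [{"dx": .., "dy": .., "dz": .., "ax": .., "ay": .., "az": ..}, ...]. A call has 1 to 5 rows; each row is the pose to reach, as a shift and turn from the pose commanded when the call began, along the tool's axes at that moment; what a row does not reach only later rows make up. A row lasts 1/8 s, in which the tool goes at most 62.5 mm and 10.7 degrees, less where a joint would pass 70% of its speed; a pose out of reach is approached as far as the arm can. A call with a gripper value outside its range is refused whole. OPENING is the closure in counts, from 0 (fully open) to 255 (shut), set as the call begins (- or left out, the last holds). The fingers move at their own pace and stop on an object; the grip force is fixed at half the most. Time passes only in rows, so rows that repeat a pose let the fingers close. It gives the time, the measured TCP pose, the force and the opening at its end, in the units of the state.
- manip.state(): the state, without advancing time (a new reading comes with each control period).
- manip.grab_frame(name): name is "scene" or "side" or "wrist"; returns a dict with "image" (384x512x3 uint8, blue, green, red), "z_map" (384x512 float32, m along the optical axis (not along the pixel's ray), 0 where there is no reading), "K" (3x3 intrinsics, pixels), "xyz" and "rotation" of the camera in the world. Camera axes: x right, y up, looking along -z (the intrinsics and any distortion apply to the point x, -y, -z); pixel columns grow to the right and rows downward; lengths in m; the calibration is good to about 2 mm. A picture is of the moment at which its call begins.
- manip.job_done(): hands the job in, once; it reports no verdict.
The state is a dict: "time": time; "joint_pos": joint angles; "joint_vel": joint speeds; "joint_efforts": joint torques, N m; "tool_pos": TCP position; "tool_rot": TCP orientation; "contact_force": force on the tool from outside, world axes, zero at the start; "ft_torque": the same for the moment, N m; "gripper_width": opening from 0.0 (shut) to 1.0 (fully open).
Only numpy, scipy, OpenCV 4.12 (cv2) and the standard library are available. Lean on these libraries where they do the work, as an engineer would, in place of code of your own. Each camera call takes 0.05 s, during which the arm holds its last target.

## Working session

There is one attempt and no reset: what is moved stays moved. The work goes in short steps, Python scripts to look and compute and a shell command to move; the robot and the scene stay as the last step left them, time stands still between calls to the robot, and variables do not carry over. Pictures are saved under pics/ and viewed, and the job is handed in when it is done.

```bash
mkdir -p pics; ls; python3 - <<'E'
from plant import manip
import cv2,pickle
print(manip.state())
d={}
for n in("scene","side","wrist"):
    f=manip.grab_frame(n);d[n]=f
    cv2.imwrite(f"pics/{n}0.png",f["image"]);print(n,f["K"],f["xyz"],f["rotation"])
pickle.dump(d,open("f0.pkl","wb"))
E
```

```text
pics
{'time': 0.0, 'joint_pos': array([ 1.05000524e+00,  5.33865259e-02,  1.61429598e+00, -1.59646643e-05,
        1.47597536e+00, -1.18989699e-01]), 'joint_vel': array([-8.66604829e-04, -7.86657419e-04, -9.85232644e-05, -7.77060325e-04,
       -7.71246753e-04, -1.00373090e-03]), 'joint_efforts': array([ 1.43985588e-03, -3.93683624e+01, -3.70177603e+01, -3.97811550e-05,
        6.95518451e-03, -2.73671411e-06]), 'tool_pos': array([0.24411127, 0.57468495, 0.23004343]), 'tool_rot': array([ 4.70614604e-04,  8.33988611e-01,  5.51780690e-01, -9.19167051e-04]), 'contact_force': array([ 0.73226936, -0.33468613,  0.74212391]), 'ft_torque': array([ 0.03591143, -0.00319187, -0.02175487]), 'gripper_width': 1.0012479420903417}
scene [[379.39763614   0.         249.65346539]
 [  0.         379.39763614 194.45765505]
 [  0.           0.           1.        ]] [-0.0479721  -0.66352785  0.52226077] [ 0.78001463  0.48075378 -0.21397523 -0.33862602]
side [[416.31873629   0.         254.2109553 ]
 [  0.         416.31873629 187.73054409]
 [  0.           0.           1.        ]] [ 0.43799855 -0.71806177  0.81706023] [ 0.93635664  0.34380197 -0.01622126 -0.06908922]
wrist [[341.21650838   0.         259.84547079]
 [  0.         341.21650838 187.55215903]
 [  0.           0.           1.        ]] [0.18347568 0.60176518 0.37337596] [ 0.82645221 -0.11239122 -0.07272234  0.54686052]
```

View pics/scene0.png

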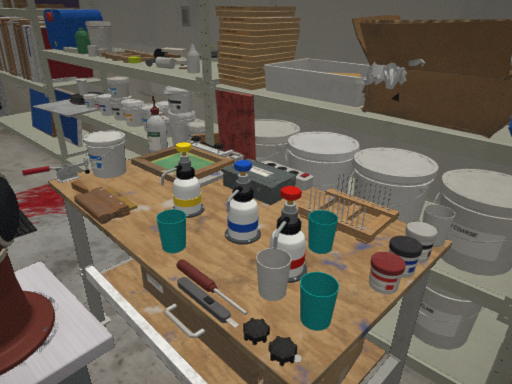

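View pics/side0.png

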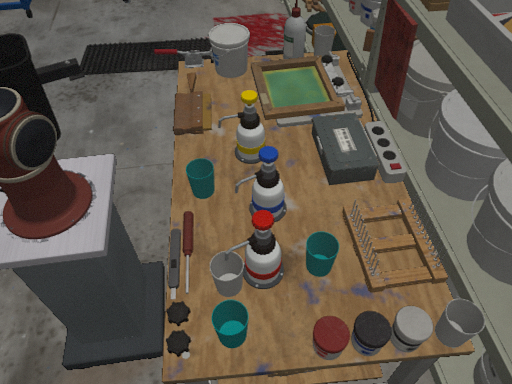

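View pics/wrist0.png

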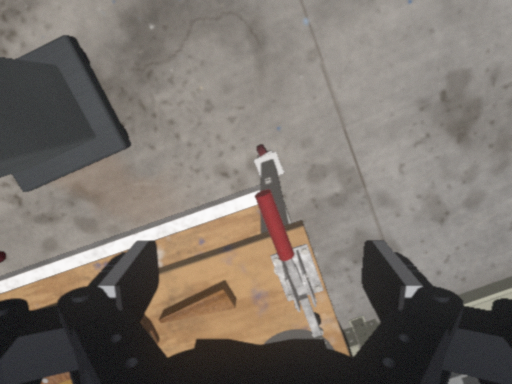

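The scene view shows the red cap at about (291,193), blue at (243,168) and yellow at (184,149). In the side view they are at about (262,219), (268,155) and (249,97), and the grey cup is at (228,272).

```bash
cat > h.py <<'E'
import numpy as np,cv2
from scipy.spatial.transform import Rotation as R
def rot(q): return R.from_quat([q[1],q[2],q[3],q[0]]).as_matrix()
def ray(f,u,v):
    K=f["K"]; d=np.array([(u-K[0,2])/K[0,0],-(v-K[1,2])/K[1,1],-1.0]); return rot(f["rotation"])@d
def onplane(f,u,v,z):
    d=ray(f,u,v);c=np.array(f["xyz"]);return c+d*(z-c[2])/d[2]
def proj(f,p):
    q=rot(f["rotation"]).T@(np.array(p)-f["xyz"]);K=f["K"];return K[0,0]*q[0]/-q[2]+K[0,2],K[1,1]*-q[1]/-q[2]+K[1,2]
def cloud(f,m):
    v,u=np.nonzero(m&(f["z_map"]>0)); return np.array([np.array(f["xyz"])+ray(f,a,b)*f["z_map"][b,a] for a,b in zip(u,v)])
E
python3 - <<'E'
import pickle;from h import *
d=pickle.load(open("f0.pkl","rb"))
px={"scene":{"red":(291,193),"blue":(243,168),"yellow":(184,149)},"side":{"red":(262,219),"blue":(268,155),"yellow":(249,97)}}
hue={"red":[(0,8),(172,180)],"blue":[(105,130)],"yellow":[(22,34)]}
for n in px:
  f=d[n];hsv=cv2.cvtColor(f["image"],cv2.COLOR_BGR2HSV)
  for c,(u,v) in px[n].items():
    m=np.zeros(hsv.shape[:2],bool)
    for a,b in hue[c]: m|=(hsv[...,0]>=a)&(hsv[...,0]<=b)
    m&=(hsv[...,1]>130)&(hsv[...,2]>60)
    w=np.zeros_like(m);w[v-20:v+20,u-20:u+20]=1;m&=w
    k,l,st,ce=cv2.connectedComponentsWithStats(m.astype(np.uint8));i=1+np.argmax(st[1:,4]);m=l==i
    P=cloud(f,m);top=P[(abs(P[:,2]-.196)<.005)]
    print(n,c,st[i],"z max",np.percentile(P[:,2],[5,50,98]).round(4),"top n",len(top),"mid",((top.min(0)+top.max(0))/2).round(4),"mean",top.mean(0).round(4),"ext",np.ptp(top,0).round(3), "blobcentre z.188",onplane(f,st[i][0]+st[i][2]/2-.5,st[i][1]+st[i][3]/2-.5,.188).round(4))
E
```

```text
scene red [280 186  22  15 263] z max [0.1849 0.1963 0.1986] top n 193 mid [ 0.5032 -0.268   0.1952] mean [ 0.4995 -0.27    0.1964] ext [0.04  0.039 0.008] blobcentre z.188 [ 0.5071 -0.2647  0.188 ]
scene blue [234 160  18  12 167] z max [0.1864 0.1964 0.1986] top n 130 mid [ 0.5398 -0.1007  0.1952] mean [ 0.5372 -0.1034  0.1962] ext [0.039 0.037 0.008] blobcentre z.188 [ 0.5455 -0.0955  0.188 ]
scene yellow [175 142  17  11 141] z max [0.1837 0.1952 0.1989] top n 98 mid [0.5255 0.1014 0.1953] mean [0.5231 0.0974 0.1963] ext [0.037 0.042 0.009] blobcentre z.188 [0.53   0.1058 0.188 ]
side red [252 210  22  21 367] z max [0.1863 0.195  0.1974] top n 312 mid [ 0.5065 -0.2702  0.1945] mean [ 0.5064 -0.271   0.1951] ext [0.039 0.04  0.007] blobcentre z.188 [ 0.5064 -0.2693  0.188 ]
side blue [259 146  19  17 253] z max [0.1858 0.195  0.1972] top n 206 mid [ 0.5439 -0.1033  0.1946] mean [ 0.5438 -0.1039  0.1952] ext [0.038 0.039 0.007] blobcentre z.188 [ 0.5443 -0.1007  0.188 ]
side yellow [241  90  17  15 199] z max [0.1841 0.1945 0.1976] top n 150 mid [0.5307 0.0991 0.1952] mean [0.5304 0.0973 0.195 ] ext [0.039 0.041 0.008] blobcentre z.188 [0.5303 0.0987 0.188 ]
```

```bash
python3 -m handwheel '[{"dz":-0.03},{"dx":-0.038,"dy":0.032,"dz":-0.03},{"dx":-0.08,"dy":0.067,"dz":-0.03},{"dx":-0.122,"dy":0.103,"dz":-0.03},{"dx":-0.164,"dy":0.138,"dz":-0.03}]' 255
python3 -m handwheel '[{"dx":-0.042,"dy":0.035},{"dx":-0.084,"dy":0.071},{"dx":-0.126,"dy":0.106},{"dx":-0.168,"dy":0.142},{"dx":-0.21,"dy":0.177}]'
```

```text
invalid input at $[0]: expected keys dx, dy, dz, ax, ay, az
invalid input at $[0]: expected keys dx, dy, dz, ax, ay, az
```

```bash
python3 -m handwheel '[{"dx":0,"dy":0,"dz":-0.03,"ax":0,"ay":0,"az":0},{"dx":-0.038,"dy":0.032,"dz":-0.03,"ax":0,"ay":0,"az":0},{"dx":-0.08,"dy":0.067,"dz":-0.03,"ax":0,"ay":0,"az":0},{"dx":-0.122,"dy":0.103,"dz":-0.03,"ax":0,"ay":0,"az":0},{"dx":-0.164,"dy":0.138,"dz":-0.03,"ax":0,"ay":0,"az":0}]' 255
```

```text
time: 0.78
tool_pos: [0.3074, 0.3686, 0.2609]
tool_rot: [0.0, 0.834, 0.552, -0.0]
contact_force: [0.2, 0.8, 0.9]
gripper_width: -0.005
```

```bash
python3 -m handwheel '[{"dx":-0.042,"dy":0.035,"dz":0,"ax":0,"ay":0,"az":0},{"dx":-0.084,"dy":0.071,"dz":0,"ax":0,"ay":0,"az":0},{"dx":-0.126,"dy":0.106,"dz":0,"ax":0,"ay":0,"az":0},{"dx":-0.168,"dy":0.142,"dz":0,"ax":0,"ay":0,"az":0},{"dx":-0.21,"dy":0.177,"dz":0,"ax":0,"ay":0,"az":0}]'
python3 -m handwheel '[{"dx":-0.042,"dy":0.035,"dz":0,"ax":0,"ay":0,"az":0},{"dx":-0.084,"dy":0.071,"dz":0,"ax":0,"ay":0,"az":0},{"dx":-0.126,"dy":0.106,"dz":0,"ax":0,"ay":0,"az":0},{"dx":-0.168,"dy":0.142,"dz":0,"ax":0,"ay":0,"az":0},{"dx":-0.21,"dy":0.177,"dz":0,"ax":0,"ay":0,"az":0}]'
```

```text
time: 1.4
tool_pos: [0.3881, 0.1061, 0.2612]
tool_rot: [0.0, 0.834, 0.552, 0.0]
contact_force: [0.5, 0.1, 0.4]
gripper_width: 0.002
time: 2.02
tool_pos: [0.4689, -0.1565, 0.2611]
tool_rot: [-0.0, 0.834, 0.552, 0.0]
contact_force: [1.0, 0.5, 1.1]
gripper_width: 0.001
```

```bash
python3 -m handwheel '[{"dx":-0.035,"dy":0.03,"dz":0,"ax":0,"ay":0,"az":0},{"dx":-0.065,"dy":0.055,"dz":0,"ax":0,"ay":0,"az":0},{"dx":-0.085,"dy":0.072,"dz":0,"ax":0,"ay":0,"az":0},{"dx":-0.092,"dy":0.078,"dz":0,"ax":0,"ay":0,"az":0},{"dx":-0.092,"dy":0.078,"dz":0,"ax":0,"ay":0,"az":0}]'; python3 - <<'E'
from plant import manip
from h import *
import pickle
print(manip.state())
d={}
for n in("scene","side","wrist"):
    f=manip.grab_frame(n);cv2.imwrite(f"pics/{n}1.png",f["image"]);d[n]=f
pickle.dump(d,open("f1.pkl","wb"))
t=manip.state()["tool_pos"]
for n in d: print(n,proj(d[n],t),proj(d[n],[.505,-.27,.196]))
E
```

```text
time: 2.65
tool_pos: [0.5045, -0.2696, 0.2609]
tool_rot: [-0.001, 0.834, 0.552, -0.0]
contact_force: [-0.9, -0.7, -0.0]
gripper_width: 0.002
{'time': 2.65, 'joint_pos': array([-6.21094034e-01, -8.83864157e-02,  1.70300315e+00,  3.16631580e-04,
        1.52804841e+00, -1.78976208e+00]), 'joint_vel': array([ 0.01510619, -0.02082208,  0.01208751,  0.00190614,  0.00281989,
        0.00241878]), 'joint_efforts': array([-6.66250326e-01, -3.29994857e+01, -3.77405155e+01, -5.15963626e-02,
       -5.53482107e-02, -1.93139637e-02]), 'tool_pos': array([ 0.50448797, -0.26964394,  0.26091006]), 'tool_rot': array([-5.57363902e-04,  8.34083302e-01,  5.51638227e-01, -4.38706724e-05]), 'contact_force': array([-0.85739724, -0.6841015 , -0.04968336]), 'ft_torque': array([-0.09816042,  0.07748762, -0.00976596]), 'gripper_width': 0.0015250813616887366}
scene (np.float64(293.6273296046298), np.float64(159.41073202295178)) (np.float64(292.2355954175818), np.float64(190.52998560401744))
side (np.float64(261.33610026696607), np.float64(194.94342715716607)) (np.float64(261.8108603212334), np.float64(217.85582492778553))
wrist (np.float64(258.3807095277232), np.float64(244.75310558422558)) (np.float64(257.5063370431471), np.float64(202.45012404668446))
```

View pics/scene1.png

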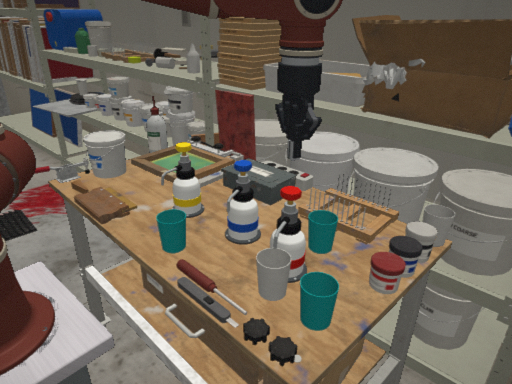

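View pics/wrist1.png

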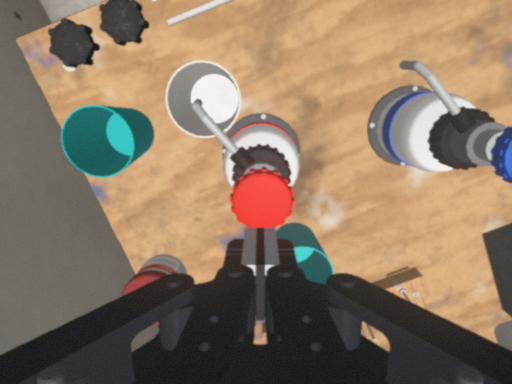

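View pics/side1.png

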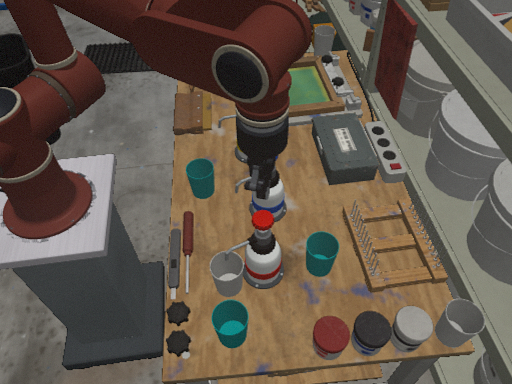

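The wrist view has the cap at (262,199) with the shut fingertips at (261,230). Both sit about 3 px off their predictions, so the tool is on the cap axis to about 1–2 mm. The cup and the blue dispenser are clear. Next I descend.

```bash
python3 -m handwheel '[{"dx":0,"dy":0,"dz":0.02,"ax":0,"ay":0,"az":0},{"dx":0,"dy":0,"dz":0.04,"ax":0,"ay":0,"az":0},{"dx":0,"dy":0,"dz":0.055,"ax":0,"ay":0,"az":0},{"dx":0,"dy":0,"dz":0.06,"ax":0,"ay":0,"az":0},{"dx":0,"dy":0,"dz":0.06,"ax":0,"ay":0,"az":0}]'
python3 -m handwheel '[{"dx":0,"dy":0,"dz":0.004,"ax":0,"ay":0,"az":0},{"dx":0,"dy":0,"dz":0.008,"ax":0,"ay":0,"az":0},{"dx":0,"dy":0,"dz":0.012,"ax":0,"ay":0,"az":0},{"dx":0,"dy":0,"dz":0.014,"ax":0,"ay":0,"az":0},{"dx":0,"dy":0,"dz":0.014,"ax":0,"ay":0,"az":0}]'
```

```text
time: 3.42
tool_pos: [0.5045, -0.2698, 0.2008]
tool_rot: [-0.0, 0.834, 0.552, -0.0]
contact_force: [0.3, 0.7, 0.9]
gripper_width: 0.001
time: 4.05
tool_pos: [0.5051, -0.2702, 0.1878]
tool_rot: [0.001, 0.834, 0.552, 0.0]
contact_force: [1.4, -0.5, 4.5]
gripper_width: 0.001
```

The force is about 4 N at z 0.188, which matches the soft stage. I'll carry on through the first stop.

```bash
python3 -m handwheel '[{"dx":0,"dy":0,"dz":0.004,"ax":0,"ay":0,"az":0},{"dx":0,"dy":0,"dz":0.008,"ax":0,"ay":0,"az":0},{"dx":0,"dy":0,"dz":0.011,"ax":0,"ay":0,"az":0},{"dx":0,"dy":0,"dz":0.013,"ax":0,"ay":0,"az":0},{"dx":0,"dy":0,"dz":0.013,"ax":0,"ay":0,"az":0}]'
```

```text
time: 4.68
tool_pos: [0.5053, -0.2704, 0.1766]
tool_rot: [0.001, 0.834, 0.552, 0.0]
contact_force: [-2.2, 0.6, 12.4]
gripper_width: -0.001
```

```bash
python3 -m handwheel '[{"dx":0,"dy":0,"dz":0.002,"ax":0,"ay":0,"az":0},{"dx":0,"dy":0,"dz":0.004,"ax":0,"ay":0,"az":0},{"dx":0,"dy":0,"dz":0.005,"ax":0,"ay":0,"az":0},{"dx":0,"dy":0,"dz":0.005,"ax":0,"ay":0,"az":0}]'
```

```text
time: 5.18
tool_pos: [0.5055, -0.2705, 0.1729]
tool_rot: [0.001, 0.834, 0.552, 0.0]
contact_force: [-3.2, 3.0, 15.7]
gripper_width: 0.001
```

```bash
python3 -m handwheel '[{"dx":0,"dy":0,"dz":0.002,"ax":0,"ay":0,"az":0},{"dx":0,"dy":0,"dz":0.003,"ax":0,"ay":0,"az":0},{"dx":0,"dy":0,"dz":0.003,"ax":0,"ay":0,"az":0},{"dx":0,"dy":0,"dz":0.003,"ax":0,"ay":0,"az":0},{"dx":0,"dy":0,"dz":0.003,"ax":0,"ay":0,"az":0}]'
python3 - <<'E'
from plant import manip
import cv2
f=manip.grab_frame("side");cv2.imwrite("pics/side2.png",f["image"][130:330,160:360].repeat(3,0).repeat(3,1))
E
```

```text
time: 5.8
tool_pos: [0.5058, -0.2707, 0.1727]
tool_rot: [0.002, 0.834, 0.552, 0.001]
contact_force: [-8.1, 5.2, 27.0]
gripper_width: 0.001
```

View pics/side2.png

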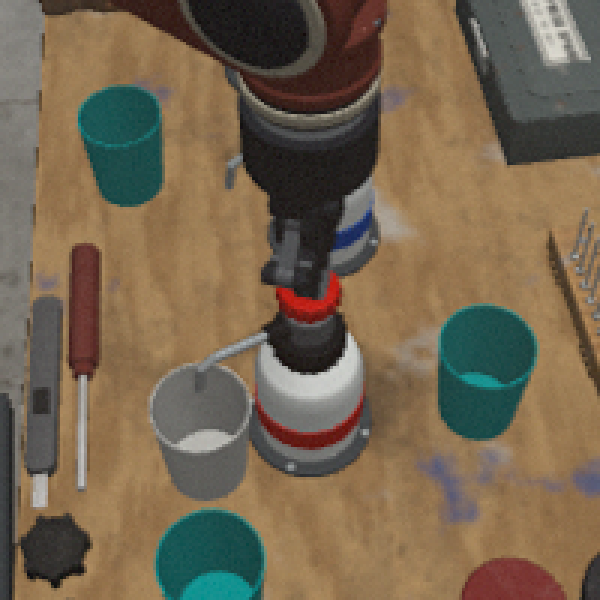

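The crop shows the cap fully down against the barrel at about (310,300), the fingertips on it and the cup undisturbed at (200,430). Force rose to 27 N with no further travel, so this is the solid stop. Now I rise.

```bash
python3 -m handwheel '[{"dx":0,"dy":0,"dz":-0.01,"ax":0,"ay":0,"az":0},{"dx":0,"dy":0,"dz":-0.025,"ax":0,"ay":0,"az":0},{"dx":0,"dy":0,"dz":-0.045,"ax":0,"ay":0,"az":0},{"dx":0,"dy":0,"dz":-0.07,"ax":0,"ay":0,"az":0},{"dx":0,"dy":0,"dz":-0.1,"ax":0,"ay":0,"az":0}]'
python3 -m handwheel '[{"dx":0,"dy":0,"dz":-0.02,"ax":0,"ay":0,"az":0},{"dx":0,"dy":0,"dz":-0.02,"ax":0,"ay":0,"az":0},{"dx":0,"dy":0,"dz":-0.02,"ax":0,"ay":0,"az":0},{"dx":0,"dy":0,"dz":-0.02,"ax":0,"ay":0,"az":0},{"dx":0,"dy":0,"dz":-0.02,"ax":0,"ay":0,"az":0}]'
python3 -m handwheel '[{"dx":0,"dy":0,"dz":0,"ax":0,"ay":0,"az":0},{"dx":0,"dy":0,"dz":0,"ax":0,"ay":0,"az":0},{"dx":0,"dy":0,"dz":0,"ax":0,"ay":0,"az":0},{"dx":0,"dy":0,"dz":0,"ax":0,"ay":0,"az":0}]'
python3 - <<'E'
from plant import manip
from h import *
import pickle
d0=pickle.load(open("f0.pkl","rb"))
for n in("scene","side"):
    f=manip.grab_frame(n)
    if n=="side":cv2.imwrite("pics/side3.png",f["image"])
    i=f["image"]; px={"scene":[(291,193),(243,168),(184,149),(273,274)],"side":[(262,219),(268,155),(249,97),(228,272)]}[n]
    for u,v in px: 
        h=14 if v<250 else 26
        s=np.s_[v-h:v+h,u-h:u+h]
        print(n,(u,v),"img diff",np.abs(i[s].astype(int)-d0[n]["image"][s]).mean().round(1),"depth diff",np.median(np.abs(f["z_map"][s]-d0[n]["z_map"][s])).round(4))
    m=cv2.inRange(cv2.cvtColor(i,cv2.COLOR_BGR2HSV),(0,130,60),(8,255,255))>0
    u,v=px[0];w=np.zeros_like(m);w[v-20:v+20,u-16:u+16]=1
    P=cloud(f,m&w);print("red z",np.percentile(P[:,2],[50,98]))
E
```

```text
time: 6.48
tool_pos: [0.5037, -0.2691, 0.2654]
tool_rot: [-0.002, 0.834, 0.552, -0.001]
contact_force: [0.2, -0.6, -0.6]
gripper_width: -0.004
time: 7.1
tool_pos: [0.5043, -0.2696, 0.2851]
tool_rot: [-0.001, 0.834, 0.552, -0.0]
contact_force: [-0.7, -0.0, 0.9]
gripper_width: -0.005
time: 7.6
tool_pos: [0.5047, -0.2699, 0.2864]
tool_rot: [0.0, 0.834, 0.552, 0.0]
contact_force: [0.1, 0.8, 0.2]
gripper_width: 0.002
scene (291, 193) img diff 3.9 depth diff 0.0016
scene (243, 168) img diff 3.6 depth diff 0.0019
scene (184, 149) img diff 3.9 depth diff 0.0025
scene (273, 274) img diff 4.1 depth diff 0.0013
red z [0.19644205 0.19870571]
side (262, 219) img diff 6.1 depth diff 0.0016
side (268, 155) img diff 40.6 depth diff 0.2796
side (249, 97) img diff 56.4 depth diff 0.7487
side (228, 272) img diff 6.7 depth diff 0.0015
red z [0.1951185  0.19759224]
```

View pics/side3.png

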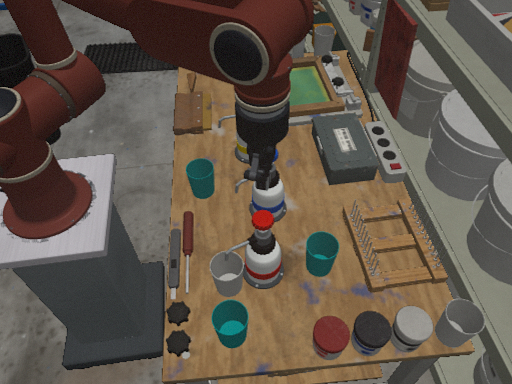

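The red cap is back up at (262,219), the cup is unchanged at (228,272), and the arm is clear. In the side view the arm hides the blue and yellow caps, but the scene view shows both unchanged.

```bash
python3 -c "from plant import manip;print(manip.job_done())"
```

```text
the job is handed in; nothing more can be done
None
```

I pressed the red plunger with the shut fingertips through the soft stage (about 4 N) and past the sleeve (about 12 N) to the solid second stop. At the bottom the force rose to 27 N with no further travel, with the tip at 0.1727 m, about 23 mm below the cap's rest height. I held it there for about half a second, then backed off to 0.286 m. The job was handed in shortly after 7.6 s on the robot's clock, and no verdict was reported.

**Last checks:**
- **Red cap:** its top is back at its starting height in both outside views (0.195–0.196 m).
- **Cup:** it looks the same as at the start in both views.
- **Blue and yellow caps:** both look the same as at the start in the scene view. In the side view the arm blocked them, so that comparison couldn't be made.
- **Contact:** the wrist force is near zero, so the robot is touching nothing.

My first two move commands were refused because each row needs all six keys. Nothing moved, and I resent them in full.

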